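# Bring the bench magnifier over its stage plate and hold it there

### The arm

A 7-joint arm with a two-finger parallel gripper is mounted at the origin on the work surface. World frame = base frame: x ahead of the robot, y to its left, z up, the work surface at z = 0. Lengths are in m, angles in rad, forces in N, time in s.
With the tool pointing down it reaches from about 0.425 to 0.875 m from the base axis. Payload 4.7 kg.
Tool frame: the origin (TCP) lies at the very end of the fingers, on their centre line; the grasp point (between the pads) lies 19 mm behind it; z points along the fingers, y is the line along which they close (so a half turn about z gives the same grasp; the last joint's range is limited). The gripper opens to 87 mm and grips with 3 to 60 N. Pads are 19 mm wide; open, the fingers measure 117 mm over their backs; the gripper's body (75 mm by 190 mm) begins 51 mm behind the grasp point.
Start: joints at [-1.143, 0.321, -0.07, 1.45, 0.023, 1.371, -0.057], TCP at [0.261, 0.595, 0.223] pointing down, gripper open.
Joint ranges: [-2.86, 2.86], [-0.3, 2.09], [-1.38, 1.24], [0.06, 2.45], [-1.56, 4.7], [0.09, 2.05], [-2.69, 2.69]. Speed limits (rad/s): [2.57, 2.57, 3.14, 3.14, 3.14, 3.14, 3.14].

### API

Orientations are given as a rotation vector (axis times angle).
In Python, from bench import get_state, get_image, get_calibration, close_job gives the robot as it stands.
- The arm moves only by the shell command python3 -m crank 'ROWS' [FORCE]. ROWS is JSON, a list of rows, each a list of 5 numbers: the opening, from 0 (shut) to 1 (fully open), then the shift along the world's x, y, z in units of 0.2 m (1.0 is 0.2 m), then the turn about the world's z in units of 2 pi rad (1.0 is 2 pi rad). A call has 1 to 5 rows; each row is the pose to reach, as a shift and turn from the pose commanded when the call began, turning the shorter way round; what a row does not reach only later rows make up. A row lasts 1/8 s, in which the tool goes at most 62.5 mm and 10.7 degrees, less where a joint would pass 70% of its speed; a pose out of reach is approached as far as the arm can. A call with a number of a shift or a turn outside -1 to 1 is refused whole. A call with a gripper value outside its range is refused whole. The fingers move at their own pace and stop on an object; FORCE is the grip in N (left out, the last holds). Time passes only in rows, so rows that repeat a pose let the fingers close. It gives the time, the measured TCP pose, the force, the opening and the grip force at its end, in the units of the state.
- get_state(): the state, without advancing time (a new reading comes with each control period).
- get_image(name): name is "side" or "top" or "wrist"; returns the picture (480x640x3 uint8, red, green, blue); there is no depth.
- get_calibration(name): a dict with "fovy" (degrees; the focal length in pixels is half the picture's height over the tangent of half this angle, whatever the lens; pixels are square), "cx", "cy" (the principal point, pixels), "k1" (the pictures are not rectified: a ray, as slopes to the right and down, at radius r is drawn at 1 + k1 r^2 times it, then the intrinsics apply), "R" (3x3) and "t" (3): a world point X has camera coordinates R X + t. Camera axes: x right, y down, z forward; pixel columns grow to the right and rows downward; lengths in m; the calibration is good to about 2 mm. A picture is of the moment at which its call begins: read the wrist's pose just before it. get_calibration takes no time and is no camera call; for the wrist camera it gives the pose at the moment of the call.
- close_job(): hands the job in; it is judged then, once.
The state is a dict: "time": time; "joint_positions": joint angles; "qd": joint speeds; "joint_torque": joint torques, N m; "position": TCP position; "tool_rot": TCP orientation; "ft_force": force on the tool from outside, world axes, zero at the start; "torque": the same for the moment, N m; "grip_width": opening from 0.0 (shut) to 1.0 (fully open); "grip_force": force on a finger pad.
Only numpy, scipy, OpenCV 4.12 (cv2) and the standard library are available. Lean on these libraries where they do the work, as an engineer would, in place of code of your own. Each camera call takes 0.05 s, during which the arm holds its last target. There are 200 camera calls.

### The job

The white stage plate of the bench magnifier is sitting cocked in its recess: press it down so that it snaps under the roller catch and lies level. Then squeeze the lock button on the side of the magnifier arm's grip block, pull the arm out until its pointer stands over the rider on the rule, and stay there: the arm springs back if let go, so finish while still holding the block. Leave the rider and the jar, carton and forceps round the stand where they are.

Things in the scene. Friction and masses are not known exactly. Their poses are not given: they have to be found in the camera images.
- stand: Fixed magnifier stand: flat grey base 180 mm (its x) by 350 mm (its y, -150 to +200), top 16 mm above the table; origin on the table, z up. The arm pulls out along its +y. In its frame, mm: the arm's sleeve is a bar 20 wide at x 0, y -210 to -55, 67 to 97 above the table; the rule is a strip at x 63 to 87, y 15 to 165, top 55 above the table.
- recess (a point): Centre of the recess for the stage plate in the stand's base: at stand x 0, y +110 mm; its floor is 10 mm above the table. The spring roller catch sits at its +y edge in a grey housing 50 mm wide (x), spanning stand y 160 to 188 mm and 33 mm high.
- plate_center (a point): Centre of the top face of the loose white stage plate, 70 x 90 x 6 mm (90 along stand y), 0.12 kg; z normal to it. At the start its -y edge is on the recess floor, its +y edge rests about 14 mm higher on the roller (tilt 0.16 rad). Pushed down with 8 to 15 N some 20 mm in from the raised edge, mid-width, it snaps under the roller and lies level, top 16 mm above the table.
- loupe_arm: Sliding arm: black grip block 36 (x) x 44 (y) x 50 (z) mm, 65 to 115 mm above the table; origin at the centre of its underside (stand x 0, y -30 mm when in), axes as the stand's. Lens 62 mm across, centre 58 mm in +y, top 83 mm above the table. Slides along stand +y, 0 to 125 mm; starts locked fully in. Spring pull 4 to 6 N; let go, it runs back.
- block_grip (a point): Where to pinch the grip block: its centre line, 34 mm above its underside (16 mm below its top, 99 mm above the table), level with the lock button. Pinch it from above with one finger on the button (+x face of the stand's frame) and the other on the opposite face; 43 mm across with the button out, 38 mm with it pressed.
- button_face (a point): Centre of the outer face of the lock button, a round grey button 20 mm across that stands 7 mm out of the grip block's +x face (stand frame). It moves 5 mm along -x; 7 N presses it fully in, and from 4 mm the lock is free. It need only be kept pressed for the first 15 mm of pull, and may stay pressed.
- index_tip (a point): Tip of the thin steel pointer that reaches from the lens frame over the rule; moves with the arm. It lies 72 mm in +x and 58 mm in +y from the grip block's centre, in the stand's frame.
- rider_mark (a point): Top centre (white line) of the rider, a dark steel clip 12 mm wide (along y) on the rule, 60 mm above the table. The arm is at the mark when pointer tip and this point have the same y in the stand's frame. It always lies 60 to 110 mm in +y from where the pointer starts.
- jar: Bystander: a closed specimen jar 54 mm across, 75 mm high, origin under its centre.
- carton: Bystander: a cardboard carton 50 x 85 x 45 mm high, origin under its centre.
- forceps: Bystander: steel forceps 126 mm long lying along their x axis, origin under their middle.
Things that resemble listed ones, but are neither listed nor needed, are in the scene too. Of the things like the part that bears plate_center, leave any that is brown or green; of the rest the larger one is meant.

How it is judged:
On the way, in this order (a step that is already met when the one before it is completed fails the run):
1. the stage plate lies level in its recess while the arm is still in (angle between plate_center's own z axis and vertical below 0.03 rad and z of plate_center in the frame of stand below 0.018 m and y of loupe_arm in the frame of stand below -0.015 m), for 0.2 s.
2. the lock is released and the arm pulled out by the fingers (y of loupe_arm in the frame of stand above 0 m and contact force between the fingers and loupe_arm above 2 N), for 0.1 s.
At the end, for the whole second after the job is handed in: The pointer tip stands within the rider's width (6 mm either way along the rule) and is still, the fingers hold the arm (more than 2 N), and the stage plate lies level (within 0.03 rad) and flush (top no more than 18 mm above the table) (y of index_tip in the frame of rider_mark between -0.006 and 0.006 m and linear speed of loupe_arm below 0.01 m/s and contact force between the fingers and loupe_arm above 2 N and angle between plate_center's own z axis and vertical below 0.03 rad and z of plate_center in the frame of stand below 0.018 m); the arm keeps its last pose, push and grip.
It fails at once if the rider is pushed along the rule by more than 4 mm (distance of rider_mark from where it was at the start of the episode above 0.004 m).
It fails at once if the jar, carton or forceps is moved by more than 20 mm (distance of any of jar, carton, forceps from where it was at the start of the episode above 0.02 m).
It also fails if it takes over 45 s, if anything falls off the work surface, if the arm or the gripper's body presses on something with over 40 N, if the wrist force passes 120 N, or if a joint passes its speed limit or range.

## Working session

There is one attempt and no reset: what is moved stays moved. The work goes in short steps, Python scripts to look and compute and a shell command to move; the robot and the scene stay as the last step left them, time stands still between calls to the robot, and variables do not carry over. Pictures are saved under pics/ and viewed, at most 10 in all, crops included, and the job is handed in when it is done.

```bash
mkdir -p pics; cat > h.py <<'E'
import numpy as np,cv2
from bench import *
def K(c):
    f=240/np.tan(np.radians(c["fovy"])/2); return np.array([[f,0,c["cx"]],[0,f,c["cy"]],[0,0,1.]])
def ray(c,uv):
    p=np.array([[uv]],float); n=(p[0,0]-[c["cx"],c["cy"]])/K(c)[0,0]; s=n.copy()
    for _ in range(30): s=n/(1+c["k1"]*(s@s))
    R=np.array(c["R"]);t=np.array(c["t"]); return -R.T@t, R.T@np.r_[s,1]
def at(c,uv,z):
    o,d=ray(c,uv); return o+d*(z-o[2])/d[2]
def proj(c,X):
    X=np.atleast_2d(X); q=X@np.array(c["R"]).T+np.array(c["t"]); s=q[:,:2]/q[:,2:]
    return s*(1+c["k1"]*(s**2).sum(1,keepdims=True))*K(c)[0,0]+[c["cx"],c["cy"]]
def save(im,n): cv2.imwrite(n,np.ascontiguousarray(im[...,::-1]))
E
python3 - <<'E'
from h import *
for n in("top","side"):
    save(get_image(n),f"pics/{n}0.png"); c=get_calibration(n); print(n,c)
s=get_state();print(s)
E
```

```text
top {'fovy': 48.67045242712599, 'cx': 308.8483306055437, 'cy': 235.7086619492991, 'k1': -0.03695779419853417, 'R': array([[ 3.23416517e-02, -9.99457851e-01,  6.16624855e-03],
       [-9.77746900e-01, -3.29173771e-02, -2.07189396e-01],
       [ 2.07280045e-01,  6.71816875e-04, -9.78281417e-01]]), 't': array([0.06215887, 0.54819302, 0.86555235])}
side {'fovy': 53.3087561820473, 'cx': 322.37268639862816, 'cy': 247.55464053008782, 'k1': -0.041992232768377144, 'R': array([[ 0.74965165, -0.66158024, -0.01827536],
       [-0.38736766, -0.41621106, -0.82262668],
       [ 0.53662715,  0.62376273, -0.5682881 ]]), 't': array([-0.3413789 ,  0.30472369,  0.57001977])}
{'time': 0.1, 'joint_positions': array([-1.14289923,  0.32179738, -0.07006973,  1.45156083,  0.02259881,
        1.37079784, -0.05691443]), 'qd': array([ 0.00061192, -0.00107652, -0.00056578, -0.00230535, -0.00058385,
        0.00183951, -0.0010889 ]), 'joint_torque': array([ 1.87706896e-04, -4.92572808e+01, -4.05569477e-01, -3.13401675e+01,
       -6.42823800e-02,  3.94723972e-02,  5.46696845e-05]), 'position': array([0.26120924, 0.59465907, 0.22153533]), 'tool_rot': array([-6.45309136e-01, -3.07432540e+00,  2.75835459e-03]), 'ft_force': array([-0.16103072,  0.81666858,  0.32055998]), 'torque': array([-0.01423505, -0.03970161, -0.04571369]), 'grip_force': 0.0, 'grip_width': 1.001918439275424}
```

View pics/top0.png

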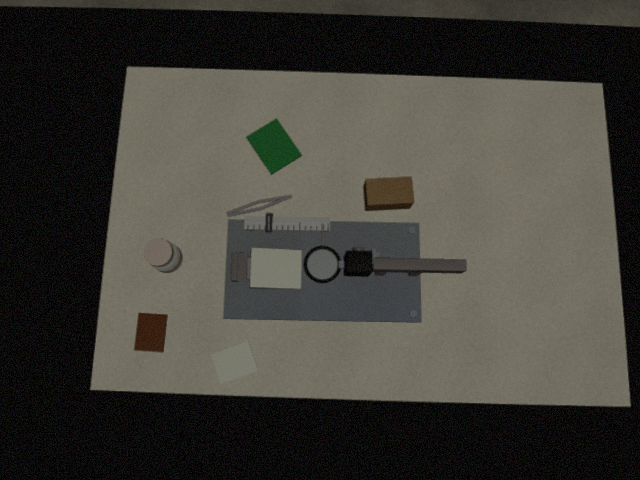

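View pics/side0.png

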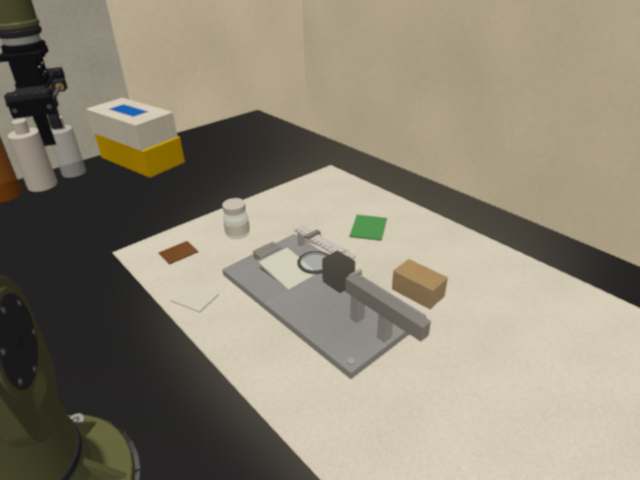

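The top view shows the stand's base with corners near (229,219), (420,223), (421,322) and (224,318), so stand +y points left. The block is at (358,263), its button at (358,249), the pointer's lens at (322,265) and the rider at (269,222).

Plate candidates are the white one in the recess (275,268), a loose white card (234,362), brown (151,332) and green (274,146). The white one in the recess looks the larger. The side view agrees. I'll check with sizes and one close crop.

```bash
python3 - <<'E'
from h import *
im=get_image("top");c=get_calibration("top")
cr=im[195:335,215:435]; cr=np.clip(cr.astype(float)*1.6,0,255).astype(np.uint8)
save(cv2.resize(cr,None,fx=3.6,fy=3.6,interpolation=cv2.INTER_CUBIC),"pics/crop1.png")
P=[at(c,u,.016) for u in((229,219),(420,223),(421,322),(224,318))]
print(np.round(P,4)); 
for a,z in(((269,222),.06),((358,262),.115)): print(at(c,a,z))
for q in([(251,248),(301,249),(301,290),(250,287)],[(211,351),(248,342),(257,373),(220,383)]):
    w=np.array([at(c,u,.01) for u in q]); print(np.linalg.norm(w-np.roll(w,1,0),axis=1))
E
```

```text
[[ 0.5809  0.2273  0.016 ]
 [ 0.5852 -0.1226  0.016 ]
 [ 0.4057 -0.1226  0.016 ]
 [ 0.4014  0.2249  0.016 ]]
[0.56732486 0.15039981 0.06      ]
[ 4.92961967e-01 -4.34366681e-04  1.15000000e-01]
[0.07114947 0.09104608 0.07469583 0.09162659]
[0.05710858 0.06640867 0.05559793 0.06606283]
```

View pics/crop1.png

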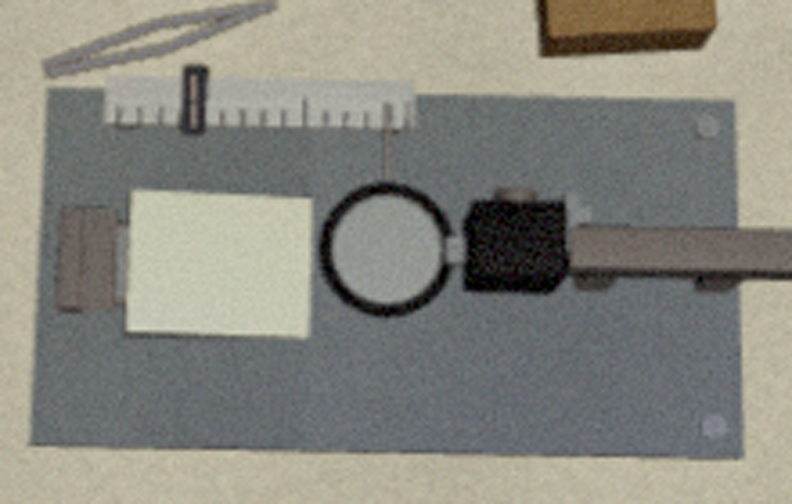

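The crop confirms the choice: the recess plate measures about 72 x 91 mm, matching 70 x 90. The loose card is 56 x 66 mm. The pointer tip is at full-image (323,224) and the rider mark at (269,222.5).

Estimated stand origin is (0.4936, 0.0268) with yaw about 0.01. The base comes out at 180 x 350 mm and the rider at stand (75,123), both consistent. Moving above the plate's press point, about (0.492, 0.161), with the fingers shut.

```bash
python3 -m crank '[[0,0.1,-0.2,0,-0.02],[0,0.25,-0.47,0,-0.045],[0,0.4,-0.75,0,-0.07],[0,0.5,-0.95,0,-0.09],[0,0.53,-1,0,-0.1]]' 20
python3 -m crank '[[0,0.1,-0.2,0,-0.02],[0,0.25,-0.47,0,-0.045],[0,0.4,-0.75,0,-0.06],[0,0.55,-0.95,0,-0.075],[0,0.625,-1,0,-0.0825]]'
```

```text
time: 0.78
position: [0.3697, 0.3914, 0.2227]
tool_rot: [1.575, 2.717, -0.001]
ft_force: [0.2, 0.1, -0.2]
grip_width: 0.514
grip_force: 0.0
time: 1.4
position: [0.494, 0.1912, 0.2227]
tool_rot: [2.218, 2.223, -0.0]
ft_force: [-0.4, 0.8, 0.1]
grip_width: 0.018
grip_force: 0.0
```

```bash
python3 - <<'E'
from h import *
c=get_calibration("wrist");s=get_state();im=get_image("wrist");save(im,"pics/w1.png")
o=np.array([.4936,.0268]);a=.01
def W(x,y,z): return [o[0]+x*np.cos(a)-y*np.sin(a),o[1]+x*np.sin(a)+y*np.cos(a),z]
for n,p in dict(plate_raised_L=(-.035,.154,.03),plate_raised_R=(.035,.154,.03),hous1=(-.025,.188,.033),hous2=(.025,.188,.033),corner=(.09,.2,.016),corner2=(-.09,.2,.016),rider=(.075,.123,.06),rule_end=(.087,.165,.055)).items(): print(n,np.round(proj(c,W(*p))))
print(-np.array(c["R"]).T@c["t"],s["tool_rot"])
E
```

```text
plate_raised_L [[274. 220.]]
plate_raised_R [[356. 220.]]
hous1 [[285. 181.]]
hous2 [[345. 181.]]
corner [[419. 164.]]
corner2 [[211. 165.]]
rider [[407. 265.]]
rule_end [[424. 214.]]
[0.49456666 0.27178414 0.38495372] [ 2.21808914e+00  2.22347586e+00 -1.34215063e-04]
```

View pics/w1.png

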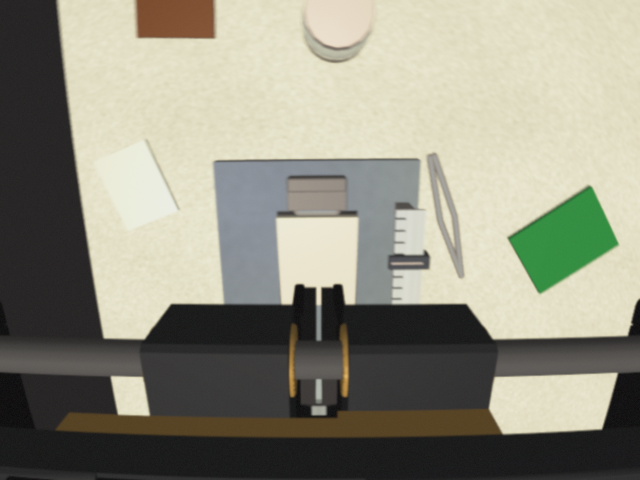

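The wrist view shows the plate's raised edge at y≈213 between x=277 and 357, the housing at (317,192) and the rider at (409,262). The prediction agrees to about 3 mm, so the stand sits about 2 mm further in +y. Descending.

```bash
python3 -m crank '[[0,0,-0.05,-0.2,0],[0,0,-0.12,-0.45,0],[0,0,-0.14,-0.68,0],[0,0,-0.14,-0.8,0],[0,0,-0.14,-0.85,0]]'; python3 -m crank '[[0,0,0,0,0]]'
```

```text
time: 2.08
position: [0.4905, 0.1685, 0.0508]
tool_rot: [-2.206, -2.235, 0.004]
ft_force: [0.1, 0.1, -0.3]
grip_width: 0.002
grip_force: 0.0
time: 2.2
position: [0.4919, 0.1682, 0.0524]
tool_rot: [-2.208, -2.235, 0.001]
ft_force: [-0.4, -0.2, 0.2]
grip_width: 0.004
grip_force: 0.0
```

```bash
python3 -m crank '[[0,0,-0.025,-0.05,0],[0,0,-0.025,-0.1,0],[0,0,-0.025,-0.12,0],[0,0,-0.025,-0.14,0],[0,0,-0.025,-0.14,0]]'; python3 -m crank '[[0,0,0,-0.01,0],[0,0,0,-0.02,0],[0,0,0,-0.03,0],[0,0,0,-0.03,0]]'
```

```text
time: 2.82
position: [0.4924, 0.1623, 0.0245]
tool_rot: [2.21, 2.233, 0.0]
ft_force: [0.7, 0.5, 0.0]
grip_width: 0.007
grip_force: 0.0
time: 3.32
position: [0.4923, 0.1618, 0.0182]
tool_rot: [2.21, 2.233, -0.001]
ft_force: [-0.6, 0.1, -0.8]
grip_width: 0.007
grip_force: 0.0
```

```bash
python3 - <<'E'
from h import *
im=get_image("side")[210:340,200:380]
save(cv2.resize(im,None,fx=4.4,fy=4.4,interpolation=cv2.INTER_CUBIC),"pics/s1.png");print(get_state()["ft_force"],get_state()["position"])
E
```

```text
[-0.06383649  0.31656178  0.57794842] [0.49232637 0.16180086 0.0183541 ]
```

View pics/s1.png

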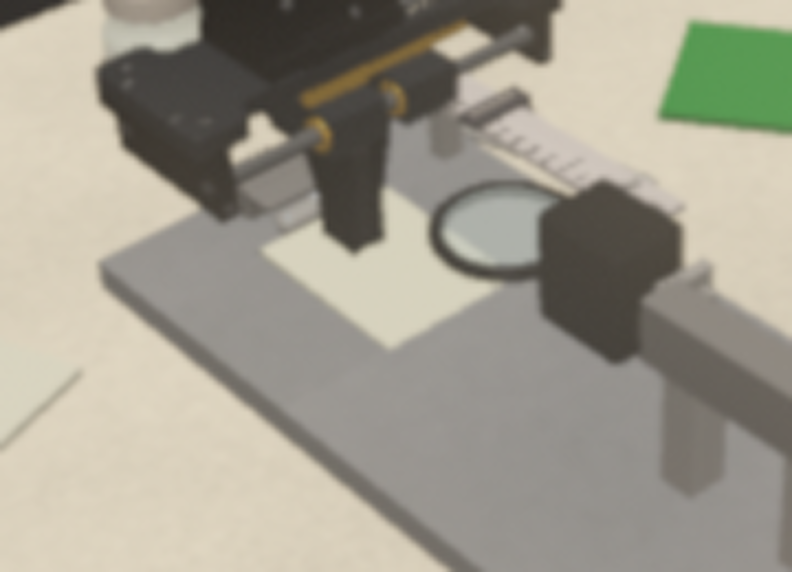

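The side crop shows the fingertip on the plate at crop (355,245). The plate looks flush with the base, so it seems to have snapped already. I'll press 3 mm more to confirm it has bottomed.

```bash
python3 -m crank '[[0,0,0,-0.01,0],[0,0,0,-0.015,0],[0,0,0,-0.02,0],[0,0,0,-0.02,0]]'
```

```text
time: 3.88
position: [0.4926, 0.162, 0.0164]
tool_rot: [-2.21, -2.232, 0.0]
ft_force: [-5.2, -1.8, 15.6]
grip_width: 0.005
grip_force: 7.7
```

It bottomed at z=16.4 mm under 15.6 N, so the plate is flush. Rise, open, go above the block.

```bash
python3 -m crank '[[0,0,0,0.15,0],[0,0,0,0.4,0],[0,0,0,0.65,0],[0.5,0,0,0.85,0],[1,0,0,0.93,0]]'; python3 -m crank '[[1,0,-0.12,0,0],[1,0,-0.36,0,0],[1,0,-0.6,0,0],[1,0,-0.76,0,0],[1,0.01,-0.82,0,0]]'; python3 -m crank '[[1,0,0,0,0],[1,0,0,0,0]]'
python3 - <<'E'
from h import *
c=get_calibration("top");im=get_image("top")
cr=np.clip(im[195:335,215:435].astype(float)*1.8,0,255).astype(np.uint8)
save(cv2.resize(cr,None,fx=3.6,fy=3.6,interpolation=cv2.INTER_CUBIC),"pics/crop2.png")
c=get_calibration("wrist");im=get_image("wrist");save(im,"pics/w2.png")
o=np.array([.494,.0285]);a=.01
def W(x,y,z): return [o[0]+x*np.cos(a)-y*np.sin(a),o[1]+x*np.sin(a)+y*np.cos(a),z]
for n,p in dict(pl1=(-.035,.155,.016),pl2=(.035,.155,.016),h1=(-.025,.188,.033),h2=(.025,.188,.033),c1=(.09,.2,.016),c2=(-.09,.2,.016),rider=(.075,.123,.06),ruleend=(.087,.165,.055),ptr=(.072,.028,.06),lens=(0,.028,.083)).items(): print(n,np.round(proj(c,W(*p))))
E
```

```text
time: 4.5
position: [0.4936, 0.1624, 0.2031]
tool_rot: [2.209, 2.232, 0.006]
ft_force: [-0.4, -0.3, 0.0]
grip_width: 0.15
grip_force: 0.0
time: 5.12
position: [0.4938, -0.0039, 0.1997]
tool_rot: [-2.213, -2.229, 0.002]
ft_force: [-0.3, 0.3, 0.1]
grip_width: 0.717
grip_force: 0.0
time: 5.38
position: [0.4943, -0.0, 0.2002]
tool_rot: [-2.207, -2.235, 0.0]
ft_force: [0.1, -0.1, 0.3]
grip_width: 0.94
grip_force: 0.0
pl1 [[271. -32.]]
pl2 [[366. -32.]]
h1 [[282. -91.]]
h2 [[355. -91.]]
c1 [[442. -95.]]
c2 [[194. -96.]]
rider [[433.   0.]]
ruleend [[452. -65.]]
ptr [[420. 146.]]
lens [[318. 149.]]
```

View pics/w2.png

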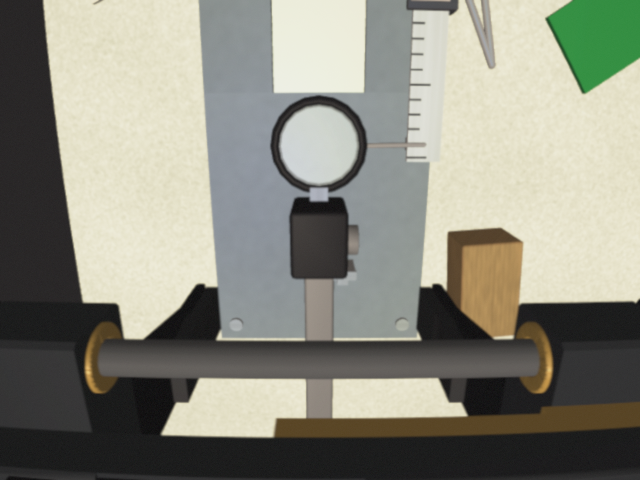

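The wrist view shows the lens centre at (319,145), the pointer tip at (424,145), the block top centre at about (319,230) and the button at (353,240). Prediction is within 2–3 mm, with the block centre near (0.494, 0.000) right under the TCP. Descend, then pinch.

```bash
python3 -m crank '[[1,0.005,0,-0.12,0],[1,0.005,0,-0.3,0],[1,0.005,0,-0.48,0],[1,0.005,0,-0.58,0],[1,0.005,0,-0.6,0]]'; python3 -m crank '[[0.4,0,0,0,0],[0.4,0,0,0,0],[0.3,0,0,0,0],[0.3,0,0,0,0],[0.3,0,0,0,0]]' 30; python3 -m crank '[[0.3,0,0,0,0],[0.3,0,0,0,0],[0.3,0,0,0,0]]'
```

```text
time: 6.1
position: [0.4943, -0.001, 0.0792]
tool_rot: [-2.207, -2.233, 0.004]
ft_force: [0.0, -0.8, 1.5]
grip_width: 1.002
grip_force: 0.0
time: 6.72
position: [0.4961, -0.0018, 0.0809]
tool_rot: [2.209, 2.232, 0.002]
ft_force: [4.3, -0.5, -4.1]
grip_width: 0.516
grip_force: 2.1
time: 7.1
position: [0.4955, -0.0018, 0.0809]
tool_rot: [2.21, 2.233, 0.0]
ft_force: [-0.8, 0.7, 2.9]
grip_width: 0.432
grip_force: 30.0
```

The width is 37.6 mm, so the button is pressed. Pulling 40 mm first.

```bash
python3 -m crank '[[0.3,0,0.03,0,0],[0.3,0,0.08,0,0],[0.3,0,0.13,0,0],[0.3,-0.002,0.18,0,0],[0.3,-0.002,0.2,0,0]]'
```

```text
time: 7.72
position: [0.4949, 0.0376, 0.0808]
tool_rot: [2.209, 2.232, -0.002]
ft_force: [-0.7, -5.5, 5.8]
grip_width: 0.432
grip_force: 30.0
```

```bash
python3 -m crank '[[0.3,0,0.05,0,0],[0.3,0,0.12,0,0],[0.3,-0.002,0.19,0,0],[0.3,-0.003,0.24,0,0],[0.3,-0.003,0.25,0,0]]'; python3 -m crank '[[0.3,0,0,0,0],[0.3,0,0,0,0]]'
python3 - <<'E'
from h import *
a=get_image("top")[190:300,225:375];b=get_image("wrist");save(b,"pics/w3full.png")
a=cv2.resize(np.clip(a.astype(float)*1.8,0,255).astype(np.uint8),None,fx=4,fy=4,interpolation=cv2.INTER_CUBIC)
b=cv2.resize(b[0:300,270:570],(440,440))[:440]
o=np.zeros((440,600+0,3),np.uint8);o[:]=a[:440];save(o,"pics/t3.png")
E
```

```text
time: 8.35
position: [0.4942, 0.0875, 0.0809]
tool_rot: [2.209, 2.233, -0.003]
ft_force: [-1.9, -5.5, 6.6]
grip_width: 0.431
grip_force: 30.0
time: 8.6
position: [0.4942, 0.087, 0.0808]
tool_rot: [2.21, 2.232, -0.003]
ft_force: [-1.3, -5.3, 6.7]
grip_width: 0.434
grip_force: 30.0
```

View pics/w3full.png

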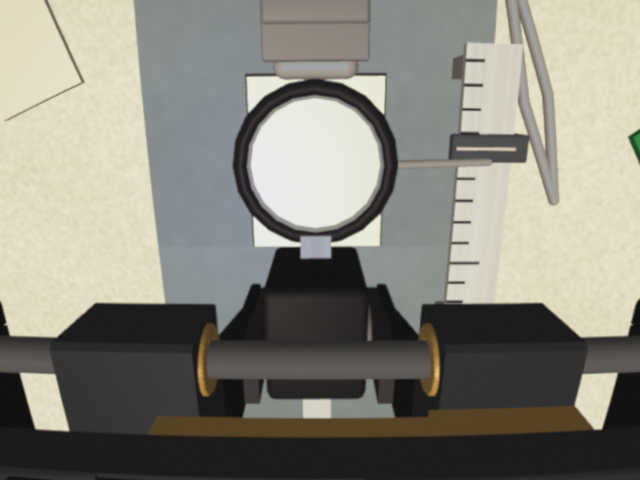

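View pics/t3.png

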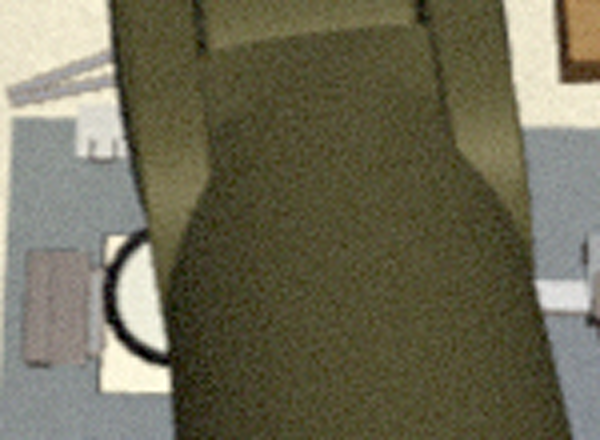

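The wrist view shows the rider's white line at (486,149) and the pointer tip at (491,162), just short of it. The top view is hidden by the arm.

```bash
python3 - <<'E'
from h import *
c=get_calibration("wrist")
print("rider",at(c,(486,149),.06),"cam",-np.array(c["R"]).T@c["t"])
for z in(.06,.065,.07,.075): print(z,at(c,(491,162),z),"lens",at(c,(316,161),.083))
E
```

```text
rider [0.56608641 0.15274279 0.06      ] cam [0.49433447 0.16770969 0.24301118]
0.06 [0.56892158 0.14724623 0.06      ] lens [0.49345113 0.14917712 0.083     ]
0.065 [0.5668838  0.14780531 0.065     ] lens [0.49345113 0.14917712 0.083     ]
0.07 [0.56484603 0.14836439 0.07      ] lens [0.49345113 0.14917712 0.083     ]
0.075 [0.56280825 0.14892346 0.075     ] lens [0.49345113 0.14917712 0.083     ]
```

The tip is about 4.6 mm short; its z≈68 mm follows from the 72 mm offset. Moving +5 mm.

```bash
python3 -m crank '[[0.3,0,0.01,0,0],[0.3,0,0.02,0,0],[0.3,0,0.025,0,0],[0.3,0,0.025,0,0],[0.3,0,0.025,0,0]]'
python3 - <<'E'
from h import *
b=get_image("wrist")[90:240,390:590];save(cv2.resize(b,None,fx=4,fy=4,interpolation=cv2.INTER_CUBIC),"pics/w4.png")
E
```

```text
time: 9.32
position: [0.4941, 0.0919, 0.0809]
tool_rot: [2.21, 2.232, -0.003]
ft_force: [-1.4, -4.2, 6.1]
grip_width: 0.431
grip_force: 30.0
```

View pics/w4.png

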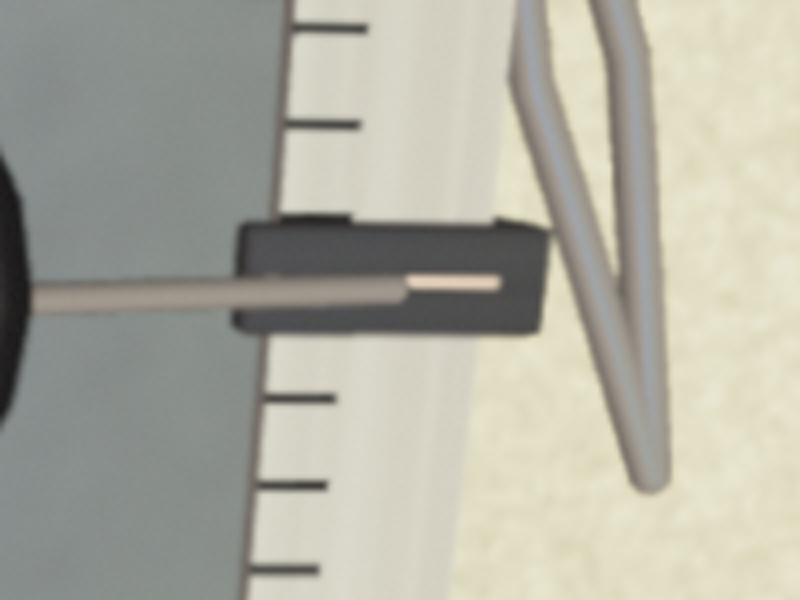

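The pointer tip at crop (405,291) lies on the rider's white line at (455,283), less than 1 mm off and still held. Handing in.

```bash
python3 -m crank '[[0.3,0,0,0,0],[0.3,0,0,0,0]]'; python3 -c "from bench import close_job;print(close_job())"
```

```text
time: 9.62
position: [0.4941, 0.0919, 0.0808]
tool_rot: [2.21, 2.232, -0.003]
ft_force: [-1.2, -5.5, 5.9]
grip_width: 0.429
grip_force: 30.0
the job is handed in; nothing more can be done
None
```

The job is handed in, with no verdict returned: the stage plate was pressed flush (it bottomed at 16.4 mm), the lock was squeezed, and the arm was pulled out and is still held at 30 N with its pointer about 1 mm from the rider's line.

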